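# Refit the return spring and the palm knob of a hole punch

### The arm

A 6-joint arm with a two-finger parallel gripper is mounted at the origin on a cart in front of the work surface, level with it; the furniture and walls round the work are solid. World frame = base frame: x ahead of the robot, y to its left, z up, the work surface at z = 0. Lengths are in mm, angles in rad, forces in N, time in s.
With the tool pointing down it reaches from about 400 to 925 mm from the base axis. Payload 12.5 kg.
Tool frame: the origin (TCP) lies at the very end of the fingers, on their centre line; the grasp point (between the pads) lies 19 mm behind it; z points along the fingers, x is the direction in which the jaws open and shut, and the axes are right-handed (so a half turn about z gives the same grasp; the last joint's range is limited). The gripper opens to 95 mm and grips with 3 to 60 N. Pads are 20 mm wide; open, the fingers measure 119 mm over their backs; the gripper's body (75 mm by 180 mm) begins 59 mm behind the grasp point.
Start: joints at [1, 0.491, 1.559, -0, 1.092, -0.106], TCP at [280.14, 558.72, 214.661] pointing down, gripper open.
Joint ranges: [-3.1, 3.1], [-0.84, 2.19], [0.05, 2.79], [-1.13, 4.28], [0.06, 2.93], [-2.69, 2.69]. Speed limits (rad/s): [2.22, 2.22, 2.79, 3.14, 3.14, 3.14].

### API

Orientations are given as [roll, pitch, yaw] about the fixed x, y, z axes, in that order (R = Rz(yaw) Ry(pitch) Rx(roll)).
In Python, from cell import state, viewer, ticket, look_for, regions_of gives the robot as it stands.
- The arm moves only by the shell command python3 -m inch 'ROWS'. ROWS is JSON, a list of rows, each a list of 7 numbers: the turn, a rotation vector about the world's x, y, z in degrees, then the shift along the world's x, y, z in mm, then the opening, from -1 (shut) to 1 (fully open). In form: [[rx, ry, rz, tx, ty, tz, hand], ...]. A call has 1 to 10 rows; each row shifts and turns the commanded pose from where the row before left it; what a row does not reach is not made up. A row lasts 1/10 s, in which the tool goes at most 50 mm and 8.59 degrees, less where a joint would pass 70% of its speed; a pose out of reach is approached as far as the arm can. A call with a gripper value outside its range is refused whole. The fingers move at their own pace and stop on an object; the grip force is fixed at half the most. Time passes only in rows, so rows that do not move let the fingers close. It gives the time, the measured TCP pose, the force and the opening at its end, in the units of the state.
- state(): the state, without advancing time (a new reading comes with each control period).
- viewer.read_camera(name): name is "scene" or "side" or "wrist"; returns a dict with "color" (400x640x3 uint8, red, green, blue), "depth" (400x640 float32, mm along the optical axis (not along the pixel's ray), 0 where there is no reading), "fx", "fy", "cx", "cy" (pixels), "dist_coeffs" ([k1, k2, p1, p2, k3] as OpenCV has them; the pictures are not rectified), "position" and "orientation" of the camera in the world. Camera axes: x right, y down, z forward; pixel columns grow to the right and rows downward; lengths in mm; the calibration is good to about 2 mm. A picture is of the moment at which its call begins.
- ticket.job_done(): hands the job in, once; it reports no verdict.
Trained networks look in the newest picture that a camera, given by its name, has taken for a name from the list of things; names that differ only in an ending like _2 or _b are one class to them, and where a whole thing is asked for, a point or a joint stands for the part that bears it (a point fixed in the world has none). Each returns a list of dicts, best first, with "score" (0 to 1); they miss things now and then, are a little off and sometimes report something else, mostly with a low value. They report only what shows in the picture. A call takes as long as a camera call. They do not tell look-alikes from the thing itself.
- look_for(name, camera): "box" ([left, top, right, bottom] as shares, 0 to 1, of the picture: columns of its width, rows of its height, round what is visible of it).
- regions_of(name, camera): "pixels" (400x640 bool, what is visible of it) and "box" ([left, top, right, bottom] as shares, 0 to 1, of the picture: columns of its width, rows of its height, round what is visible of it).
The state is a dict: "t": time; "joints": joint angles; "qvel": joint speeds; "tau": joint torques, N m; "eef_pos": TCP position; "tcp_rot": TCP orientation; "ft_force": force on the tool from outside, world axes, zero at the start; "moment": the same for the moment, N m; "opening": opening from 0.0 (shut) to 1.0 (fully open).
Only numpy, scipy, OpenCV 4.12 (cv2) and the standard library are available. Lean on these libraries where they do the work, as an engineer would, in place of code of your own. Each camera call takes 0.05 s, during which the arm holds its last target. There are 200 camera calls.

### The job

The palm punch on the desk has been cleaned and must get its return spring and knob back. Thread the spring, tail end down as it stands, over the plunger and its cross pin, twisting it a little whenever it catches and never forcing it, until its tail has dropped into the slot of the brass collar and it sits fully home on the punch; then put the knob on over the cross pin, press it down against the spring, turn it clockwise until it locks, and let go, so that the spring lifts the plunger again. Work gently throughout, do not knock the punch, and leave the other things on the desk where they are.

Things in the scene. Friction and masses are not known exactly. Their poses are not given: they have to be found in the camera images.
- spring_seat (a point): Centre of the flat top of the punch's blue head, on the axis of the upright plunger, 80 mm above the desk: the seat of the spring. +z up, -x the front of the punch (white mark on the nose of the head), +x its rear. The head is a round nose of 22 mm radius about the axis and runs 94 mm back, 44 mm wide. The punch is fixed to the desk.
- collar_rim (a point): On the axis, 6 mm above the seat, at the rim of the brass collar (19.8 mm outer diameter, bevelled, 6 mm high) round the foot of the plunger. One open full-height slot, 3 mm wide, takes the spring's tail. It faces the punch's front (-x) only to within 45 degrees either way: each collar is screwed in differently, this frame does not show it, it is seen or felt for.
- cross_pin (a point): Middle of the steel cross pin in the plunger, 50 mm above the seat while the plunger is down; 3.5 mm thick, 18 mm long, along the punch's x axis (front and rear). The coils pass over it, but the spring's tail catches on it within about 28 degrees of the pin's direction and passes when turned further away.
- plunger_tip (a point): Bevelled upper end of the steel plunger, an upright rod 10 mm in diameter; 56 mm above the seat while the plunger is down.
- plunger (a joint): Height of the plunger in m: 0 = dropped down on its die, as found without a spring; 0.006 = fully up, lifted by the spring once spring and knob are on. It moves up and down only, it does not turn.
- spring_centre (a point): Middle of the loose steel compression spring that stands upright on the desk: 44 mm high, coil inside 21, outside 26 mm diameter, 0.06 kg, z up. Grip it at this height: the coils from 16 to 30 mm above its lower end do not give; those below give 1 mm per N (up to 13 mm), those above likewise (up to 11 mm).
- spring_end (a point): Centre of the spring's lower end face. The wire ends there in a tail turned inward, 2.2 mm wide, flat in the lowest coil, coming from the -x side of this frame to 7 mm from the axis. Home = this point on the seat; with the tail caught on top of the collar it stands 5 to 6 mm higher, caught on the pin about 51 mm higher.
- knob_centre (a point): Middle (half-way up) of the loose black palm knob, 34 mm diameter, 38 mm high, standing mouth down on the desk, 0.035 to 0.07 kg. Its bore, 12 mm wide, 30 mm deep, has two opposite J slots for the pin's ends; their entries lie along this x axis (white line on top, either way round) and take the pin within about 8 degrees.
- knob: The knob; origin at the centre of its lower face. It meets the seated spring at 44 mm above the seat; pressed on (7 to 9 N) to 28 or 29 mm above the seat (at 27 the slots end on the pin) it is turned clockwise seen from above by 71 degrees (stop at 80), past a 2.5 mm lip. Let go, the pin settles behind the lip and the spring lifts knob and plunger.
- spring: The whole spring; origin on its axis, 22 mm below spring_centre.
- punch: The whole punch with plunger and collar, base 145 x 70 mm; origin on the desk under the plunger's axis, 80 mm below spring_seat, x to its rear.
- screwdriver: Yellow-handled screwdriver, 159 mm long, lying in front of the punch; leave it there. Origin at its middle, underneath.
- tag_cards: Small stack of white tag cards, 67 x 105 x 9 mm, left of the punch; leave it there. Origin at its middle, underneath.
- clip_tin: Round tin of clips, 64 mm across, 17 mm high, behind on the right; leave it there. Origin at its middle, underneath.
- stapler: Red and black stapler, 131 mm long, 46 mm high, behind the punch; leave it there. Origin at its middle, underneath.
- dust_brush: Wooden dusting brush, 166 mm long, 9 mm high, near the desk's front edge on the right; leave it there. Origin at its middle, underneath.
There are look-alikes about, which are no part of the job. Leave any purple look-alike of the knob alone.

How it is judged (in metres and radians):
On the way:
1. the spring is threaded over the plunger and fully home on its seat, tail in the slot, with the knob not yet on (horizontal distance between spring_end and spring_seat below 0.0025 m and z of spring_end in the frame of spring_seat below 0.0025 m and angle between spring's own z axis and vertical below 0.12 rad and horizontal distance between knob_centre and spring_seat above 0.05 m), for 0.2 s.
At the end, for the whole second after the job is handed in: The spring stands upright on its seat (lower end under 2.5 mm off the axis, under 2.5 mm above the seat: tail in the slot); the knob is on the plunger, within 4 mm of its axis, upright, at rest, turned 54 degrees or more from its entry; the spring holds the plunger up at least 4.5 of its 6 mm (horizontal distance between spring_end and spring_seat below 0.0025 m and z of spring_end in the frame of spring_seat below 0.0025 m and value of joint plunger above 0.0045 m and horizontal distance between knob_centre and spring_seat below 0.004 m and angle between knob's own z axis and vertical below 0.15 rad and angle between the x axis of knob and the x axis of punch, either way round above 0.95 rad and linear speed of knob below 0.01 m/s and angle between spring's own z axis and vertical below 0.12 rad); the robot touches nothing.
It fails at once if the spring is forced: pressed on the punch, its cross pin or its collar with more than 30 N (contact force between spring and punch above 30 N).
It fails at once if the knob is rammed on the plunger with more than 25 N (contact force between knob and punch above 25 N).
It fails at once if the punch is struck by the robot with more than 10 N (contact force between any of the fingers, the arm and punch above 10 N).
It fails at once if the screwdriver, tag cards, clip tin, stapler or brush is moved more than 15 mm (distance of any of screwdriver, tag_cards, clip_tin, stapler, dust_brush from where it was at the start of the episode above 0.015 m).
It also fails if it takes over 72 s, if anything falls off the work surface, if the arm or the gripper's body presses on something with over 40 N, if the wrist force passes 120 N, or if a joint passes its speed limit or range.

## Working session

There is one attempt and no reset: what is moved stays moved. The work goes in short steps, Python scripts to look and compute and a shell command to move; the robot and the scene stay as the last step left them, time stands still between calls to the robot, and variables do not carry over. Pictures are saved under pics/ and viewed, on a budget of 10 in all, crops included, one or two more only if the job needs it, and the job is handed in when it is done.

```bash
ls; mkdir -p pics; cat > h.py <<'E'
import numpy as np, cv2, pickle
from cell import state, viewer, ticket, look_for, regions_of
from scipy.spatial.transform import Rotation as Rn
def Rof(c):
    o=np.array(c["orientation"],float)
    return o if o.shape==(3,3) else (Rn.from_euler('xyz',o).as_matrix() if o.size==3 else Rn.from_quat(o).as_matrix())
def ray(c,uv):
    K=np.array([[c["fx"],0,c["cx"]],[0,c["fy"],c["cy"]],[0,0,1]])
    p=cv2.undistortPoints(np.array(uv,float).reshape(-1,1,2),K,np.array(c["dist_coeffs"],float)).reshape(-1,2)
    return np.c_[p,np.ones(len(p))]
def at_z(c,uv,z):
    d=ray(c,uv)@Rof(c).T; p=np.array(c["position"],float)
    return p+d*((z-p[2])/d[:,2])[:,None]
def at_d(c,uv):
    uv=np.array(uv).reshape(-1,2); r=ray(c,uv); z=c["depth"][uv[:,1].astype(int),uv[:,0].astype(int)]
    return (r*z[:,None])@Rof(c).T+np.array(c["position"],float)
def proj(c,P):
    R=Rof(c); K=np.array([[c["fx"],0,c["cx"]],[0,c["fy"],c["cy"]],[0,0,1]])
    t=-R.T@np.array(c["position"],float)
    return cv2.projectPoints(np.array(P,float).reshape(-1,1,3),cv2.Rodrigues(R.T)[0],t,K,np.array(c["dist_coeffs"],float))[0].reshape(-1,2)
def save(img,name): cv2.imwrite('pics/'+name,cv2.cvtColor(np.ascontiguousarray(img),cv2.COLOR_RGB2BGR))
E
cat > a.py <<'E'
from h import *
ims=[]
print(state())
for n in ("scene","side","wrist"):
    c=viewer.read_camera(n); pickle.dump(c,open(n+'.pkl','wb')); ims.append(c["color"])
    print(n,c["fx"],c["position"],c["orientation"],c["dist_coeffs"])
    for k in ("spring","knob","punch","screwdriver","tag_cards","clip_tin","stapler","dust_brush"):
        for r in regions_of(k,n)[:4]:
            m=r["pixels"]; v,u=np.nonzero(m); P=at_d(c,np.c_[u,v]); P=P[c["depth"][v,u]>0]
            if len(P): print(k,round(r["score"],2),(np.array(r["box"])*[640,400,640,400]).round(),np.median(P,0).round(),P.min(0).round(),P.max(0).round())
save(np.vstack([cv2.resize(ims[0],(480,300)),cv2.resize(ims[1],(480,300))]),'1.png')
save(ims[2],'1w.png')
E
python3 a.py
```

```text
pics
{'t': 0.0, 'joints': array([ 1.00042633e+00,  4.91551481e-01,  1.55944402e+00, -3.03639395e-06,
        1.09165276e+00, -1.05627057e-01]), 'qvel': array([-0.00152282,  0.00037094, -0.00160822,  0.00029641,  0.000249  ,
       -0.00077866]), 'tau': array([ 3.81251466e-04, -6.12652588e+01, -2.58182305e+01,  6.92050369e-02,
        4.82130842e-02, -1.42698177e-04]), 'eef_pos': array([279.99187679, 558.51912986, 214.06862563]), 'tcp_rot': array([-3.14148404e+00,  1.04999928e-03,  1.10605484e+00]), 'ft_force': array([ 0.26681948, -0.41133017,  0.20414374]), 'moment': array([-0.03405096, -0.03669555, -0.01994693]), 'opening': 0.9984599469490684}
scene 404.59040027679595 [ 105.8217471  -508.20240309  722.60307725] [-2.39450051  0.0183667  -0.92317653] [-0.04421441  0.          0.          0.          0.        ]
spring 0.49 [393. 246. 408. 267.] [ 583. -344.   28.] [ 573. -357.   -1.] [ 625. -319.   47.]
knob 0.82 [335. 271. 354. 290.] [ 465. -290.   36.] [ 454. -304.   -1.] [ 506. -267.   42.]
knob 0.61 [314. 296. 333. 322.] [ 389. -290.   37.] [ 377. -304.    1.] [ 410. -270.   41.]

[... 1416 characters left out ...]
9. -143.   15.] [ 316. -182.   -3.] [ 468. -124.   21.]
tag_cards 0.92 [203. 267. 252. 315.] [407.  73.   8.] [352.  16.  -3.] [465. 127.  12.]
tag_cards 0.47 [277. 149. 304. 189.] [ 732. -149.   26.] [ 690. -203.   -5.] [ 829. -101.   50.]
clip_tin 0.8 [338. 156. 361. 176.] [ 727. -319.    6.] [ 688. -357.   -3.] [ 775. -284.   19.]
stapler 0.64 [279. 150. 305. 187.] [ 732. -148.   29.] [ 693. -201.   -2.] [ 795. -104.   50.]
dust_brush 0.62 [386. 261. 449. 290.] [ 330. -364.    7.] [ 312. -436.   -3.] [ 358. -269.   13.]
wrist 312.9189520150386 [217.56362434 589.9817552  385.46306313] [ 2.89344254e+00 -9.49851392e-04  1.10563041e+00] [0.00991951 0.         0.         0.         0.        ]
```

View pics/1.png

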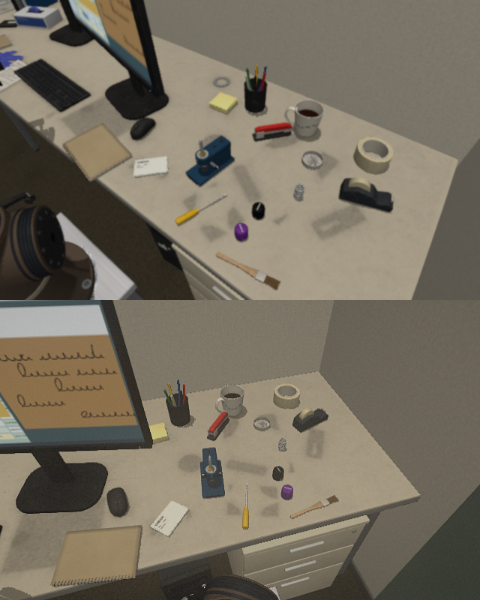

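Picture 1 (scene on top, side below) shows:
- The blue punch is at about (210,158) in scene and (210,470) in side.
- The coil spring is at (298,192) and is the only spring.
- A black knob is at (258,210) and a purple one at (241,232). The black one fits the description.

Next I'll refine the numbers.

```bash
cat > b.py <<'E'
from h import *
out=[]
for n,bx in (("scene",(230,160,420,330)),("side",(255,170,400,290))):
    c=pickle.load(open(n+'.pkl','rb')); v,u=np.mgrid[0:400,0:640]; uv=np.c_[u.ravel(),v.ravel()]
    P=at_d(c,uv); ok=c["depth"].ravel()>0
    x=P[ok&(P[:,2]>100)&(P[:,2]<140)&(abs(P[:,0]-520)<100)&(abs(P[:,1]+80)<60)]
    print(n,'plunger',len(x),x.mean(0).round(1)); 
    for s in x[x[:,2].argsort()[::-1]][:8]: print(s.round())
    h=P[ok&(abs(P[:,2]-79)<4)&(abs(P[:,0]-520)<120)&(abs(P[:,1]+80)<80)]
    if len(h): print('head',len(h),h.min(0).round(),h.max(0).round(),cv2.minAreaRect(h[:,:2].astype(np.float32)))
    l,t,r,b=bx; out.append(cv2.resize(c["color"][t:b,l:r],(560,int(560*(b-t)/(r-l))),interpolation=cv2.INTER_CUBIC)[:460])
im=np.vstack(out); save(cv2.resize(im,(int(im.shape[1]*590/im.shape[0]),590)),'2.png')
E
python3 b.py
```

```text
scene plunger 73 [496.  -75.3 121.3]
[496. -76. 139.]
[494. -75. 137.]
[496. -73. 137.]
[498. -71. 137.]
[499. -76. 137.]
[500. -72. 136.]
[497. -70. 135.]
[501. -76. 135.]
head 657 [ 475. -106.   75.] [591. -51.  83.] ((533.0588989257812, -78.11150360107422), (45.067508697509766, 116.90091705322266), 81.56036376953125)
side plunger 60 [494.6 -74.3 119.9]
[497. -77. 136.]
[495. -74. 136.]
[496. -72. 136.]
[495. -76. 136.]
[499. -73. 135.]
[499. -75. 135.]
[494. -74. 134.]
[495. -79. 134.]
head 535 [ 473. -107.   75.] [592. -53.  83.] ((532.3572387695312, -79.37881469726562), (43.05270004272461, 117.46849822998047), 81.37360382080078)
```

View pics/2.png

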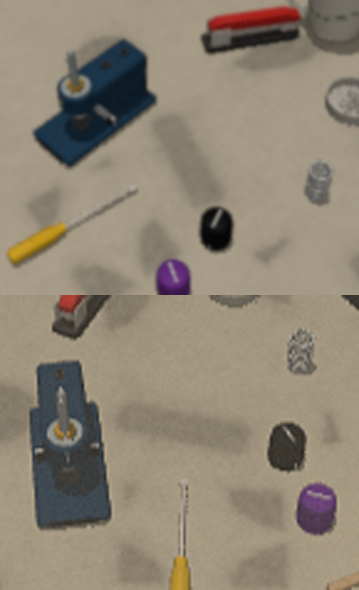

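Picture 2, enlarged:
- The punch has an upright plunger and brass collar, at about (70,85) in the upper half and (63,430) in the lower.
- The wanted black knob, with a white line on top, is at (216,228) upper and (287,447) lower.
- The purple look-alike is at (173,277) upper and (317,508) lower, so I'll leave that one alone.
- The spring is at (318,180) upper and (300,352) lower.

Before the first move I'll check whether the monitor is in the path.

```bash
python3 - <<'E'
from h import *
for n in ("scene","side"):
    c=pickle.load(open(n+'.pkl','rb')); v,u=np.mgrid[0:400,0:640]; P=at_d(c,np.c_[u.ravel(),v.ravel()]); P=P[c["depth"].ravel()>0]
    Q=P[(P[:,2]>60)&(P[:,0]<900)&(P[:,0]>150)]
    H,_,_=np.histogram2d(Q[:,0],Q[:,1],bins=[np.arange(150,901,75),np.arange(-500,801,100)])
    print(n);print(H.astype(int))
E
```

```text
scene
[[   0    0    0    0    0    0    0    0    0    0    0    0    0]
 [   0    0    0    0    0    0    0    0    0    0   21    1    0]
 [   0    0    0    0    0    0    0    0    0    0   39    9    0]
 [   0    0    0    0    0    0    0    0    0    0    0    0    0]
 [   0    0    0    0  534 2212 1583    4    0    0    0    0    0]
 [   0    0    0  130  389    7  533 1495 1042  675   22    0    0]
 [ 128    0    0    0    0    0    0    0  121   61  470  324  102]
 [ 160    0    0    0    0    0    0    0    0    0    0    0    0]
 [   0    0  338   87  422   21    0    0    0    0    0    0    0]
 [   0    0  403  137  382  141    0    0    0    0    0    0    0]]
side
[[    0     0     0     0     0     0     0     0     0     0     0     0
      0]
 [    0     0     0     0     0     0     0     0     0     0     0     0
      0]
 [    0     0     0     0     0     0     0     0     0     0     0     0
      0]
 [    0     0     0     0     0     0     0     0     0     0     0     0
      0]
 [    0     0     0     0   421  4268  9113     5     0     0     0     0
      0]
 [    0     0     0    37   291     0  3949 12291  5483   789     0     0
      0]
 [   59     0     0     0     0     0     0     0   799   221     0     0
      0]
 [   64     0     0     0     0     0     0     0     0     0     0     0
      0]
 [    0     0   211   103   346    68     0     0     0     0     0     0
      0]
 [    0     0   310    38   358   116     0     0     0     0     0     0
      0]]
```

```bash
python3 - <<'E'
from h import *
for n in ("scene","side"):
    c=pickle.load(open(n+'.pkl','rb')); v,u=np.mgrid[0:400,0:640]; P=at_d(c,np.c_[u.ravel(),v.ravel()]); P=P[c["depth"].ravel()>0]
    Q=P[(P[:,2]>60)&(P[:,0]<700)&(P[:,0]>400)&(P[:,1]>-40)]
    print(n)
    for z in range(60,700,60):
        q=Q[(Q[:,2]>=z)&(Q[:,2]<z+60)]
        if len(q)>10:
            a=q[q[:,1]<np.percentile(q[:,1],3)].mean(0)
            b=q[q[:,0]<np.percentile(q[:,0],3)].mean(0)
            print(z,len(q),'minY',a.round(),'minX',b.round())
E
```

```text
scene
60 255 minY [625. 349.  73.] minX [617. 356.  79.]
180 1200 minY [518.  69. 228.] minX [498.  79. 227.]
240 2205 minY [518.  69. 268.] minX [498.  77. 270.]
300 2195 minY [519.  69. 327.] minX [498.  78. 330.]
360 1898 minY [519.  69. 389.] minX [497.  77. 381.]
420 1005 minY [519.  69. 441.] minX [497.  76. 448.]
side
60 601 minY [626. 348. 105.] minX [616. 356.  93.]
120 419 minY [627. 348. 136.] minX [616. 357. 138.]
180 2407 minY [504.  74. 228.] minX [498.  81. 227.]
240 4709 minY [506.  72. 271.] minX [498.  79. 271.]
300 5042 minY [508.  72. 331.] minX [498.  79. 331.]
360 5454 minY [509.  72. 391.] minX [498.  79. 391.]
420 5940 minY [509.  72. 450.] minX [497.  79. 455.]
480 6405 minY [511.  71. 511.] minX [497.  79. 511.]
540 5941 minY [511.  72. 563.] minX [497.  79. 566.]
```

```bash
python3 -m inch '[[0,0,6,8,-43,0,1],[0,0,6,8,-43,0,1],[0,0,6,8,-43,0,1],[0,0,0,8,-43,0,1],[0,0,0,9,-43,0,1],[0,0,0,9,-43,0,1],[0,0,0,11,-42,0,1],[0,0,0,11,-42,0,1],[0,0,0,11,-42,0,1],[0,0,0,11,-42,0,1]]'; python3 -m inch '[[0,0,0,11,-42,0,1],[0,0,0,11,-42,0,1],[0,0,0,11,-42,0,1],[0,0,0,13,-46,0,1],[0,0,0,35,-20,0,1],[0,0,0,35,-20,-10,1],[0,0,0,35,-5,-30,1],[0,0,0,35,0,-30,1],[0,0,0,5,0,0,1],[0,0,0,0,0,0,1]]'
```

```text
t: 2.35
eef_pos: [374.3, 131.1, 214.9]
tcp_rot: [3.141, -0.0, 1.42]
ft_force: [0.3, -1.3, 0.2]
opening: 1.002
t: 3.35
eef_pos: [565.3, -84.2, 143.9]
tcp_rot: [-3.14, -0.0, 1.42]
ft_force: [-0.3, 0.4, -0.3]
opening: 1.003
```

```bash
python3 - <<'E'
from h import *
cs=[viewer.read_camera("wrist") for _ in range(3)]; c=cs[0]; c["color"]=np.mean([k["color"] for k in cs],0).astype(np.uint8)
pickle.dump(c,open('w1.pkl','wb'))
print(c["position"],c["orientation"],c["cx"],c["cy"])
print(proj(c,[[496,-75,136],[496,-75,86],[496,-75,80]]).round(1))
u,v=proj(c,[[496,-75,86]])[0].astype(int)
save(cv2.resize(c["color"][max(v-60,0):v+60,u-80:u+80],None,fx=5,fy=5,interpolation=cv2.INTER_CUBIC),'3.png'); print(u-80,max(v-60,0))
E
```

```text
[496.46017386 -73.46904774 314.77654973] [ 2.89496810e+00 -9.71144857e-04  1.42014979e+00] 324.98427174139164 199.49787646873318
[[321.8 120.3]
 [322.4 120.3]
 [322.5 120.4]]
242 60
```

View pics/3.png

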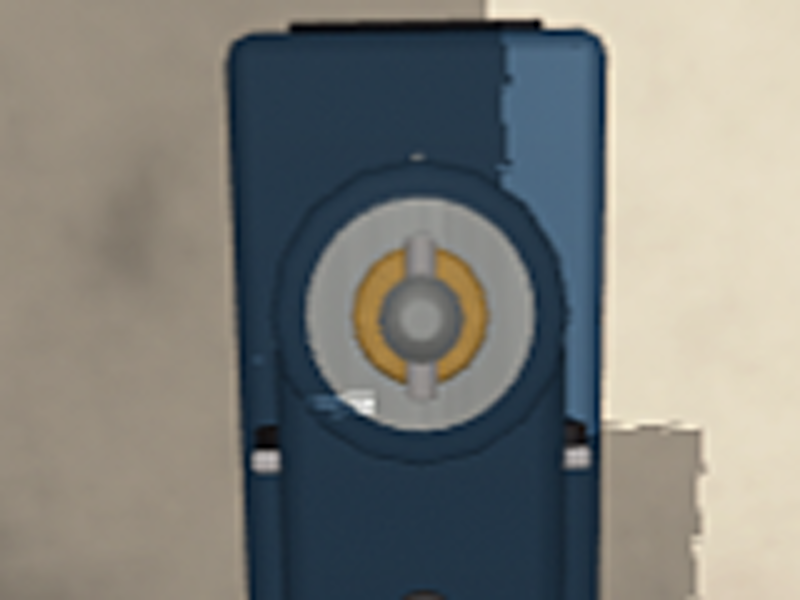

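Picture 3, camera nearly straight above the punch:
- The nose and white mark point up in the image, at (418,157).
- The plunger tip is at (421,318) and the pin lies vertical, from (420,235) to (424,400).
- The gold ring shows no gap beside the pin, so the slot is probably hidden under the pin's front end. I'll look from further forward and to the side.

```bash
python3 -m inch '[[0,0,0,0,0,12,1],[0,0,0,-30,-15,0,1],[0,0,0,-30,-15,0,1],[0,0,0,0,0,0,1],[0,0,0,0,0,0,1]]'; cat > c.py <<'E'
from h import *
cs=[viewer.read_camera("wrist") for _ in range(4)]; c=cs[0]; c["color"]=np.mean([k["color"] for k in cs],0).astype(np.uint8)
pickle.dump(c,open('w2.pkl','wb'))
for f in ('w1.pkl','w2.pkl'):
    c=pickle.load(open(f,'rb')); hsv=cv2.cvtColor(c["color"],cv2.COLOR_RGB2HSV)
    m=((hsv[...,0]>14)&(hsv[...,0]<30)&(hsv[...,1]>110)&(hsv[...,2]>70)); u0,v0=proj(c,[[497,-75,86]])[0]
    vv,uu=np.mgrid[0:400,0:640]; m&=np.hypot(uu-u0,vv-v0)<30
    k=np.c_[uu[m],vv[m]]; hull=cv2.convexHull(k.astype(np.int32))
    e=cv2.fitEllipse(hull.astype(np.float32)); P=at_z(c,hull.reshape(-1,2),83); print(f,m.sum(),e,'hull circ',cv2.minEnclosingCircle(P[:,:2].astype(np.float32)))
u,v=proj(c,[[497,-75,86]])[0].astype(int)
save(cv2.resize(c["color"][max(v-30,0):v+30,u-40:u+40],None,fx=10,fy=10,interpolation=cv2.INTER_CUBIC),'4.png'); print(u-40,max(v-30,0),c["position"])
E
python3 c.py
```

```text
t: 4.0
eef_pos: [505.3, -114.7, 158.5]
tcp_rot: [3.139, 0.0, 1.419]
ft_force: [-0.0, 0.0, 0.7]
opening: 1.001
w1.pkl 268 ((325.5372009277344, 122.57403564453125), (26.2257022857666, 27.47513771057129), 3.5952186584472656) hull circ ((498.0251770019531, -73.05870819091797), 9.652185440063477)
w2.pkl 222 ((373.7784118652344, 191.29638671875), (23.58415985107422, 24.071443557739258), 19.404226303100586) hull circ ((497.5551452636719, -73.31990814208984), 9.990572929382324)
332 161 [ 435.80698063 -103.62555967  329.07784448]
```

View pics/4.png

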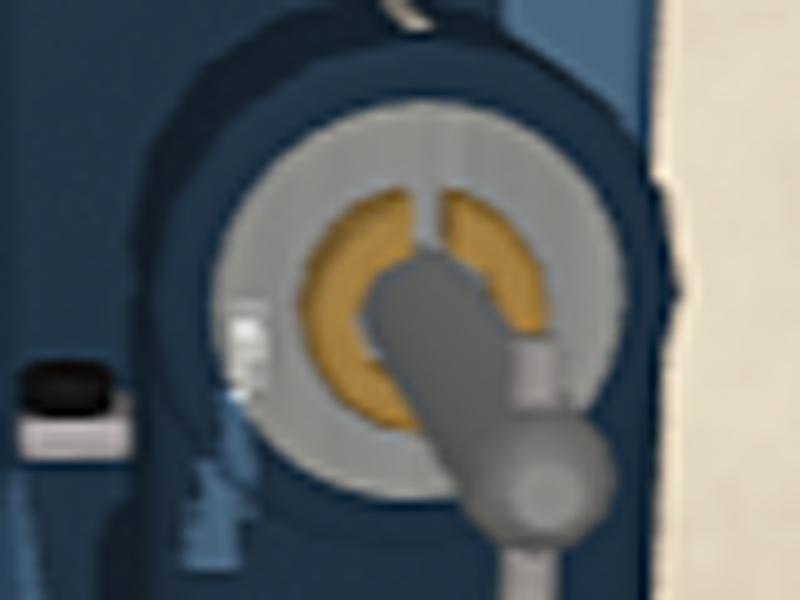

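```bash
python3 - <<'E'
from h import *
c=pickle.load(open('w2.pkl','rb'))
f=lambda p,z:at_z(c,[[332+(p[0]+.5)/10-.5,161+(p[1]+.5)/10-.5]],z)[0]
# grey disc (z=80 seat) and slot
S0=f((427,195),83); S1=f((428,235),86); C=f((423,309),86); D=f((420,300),80); M=f((410,14),80); T=f((546,488),136)
pa=f((531,370),130); pb=f((529,575),130)
print(S0,S1,C,D,M,T)
ang=lambda d:np.degrees(np.arctan2(d[1],d[0]))
print('slot',ang(S0-C),ang(S1-C),'mark',ang(M-D),'pin',ang(pb-pa),pa,pb,'tool yaw',np.degrees(state()["tcp_rot"][2]))
# depth-based head/disc edges: blue body yaw not needed
E
```

```text
[488.34544813 -71.78469852  83.        ] [490.91710319 -72.45736678  86.        ] [496.83227753 -73.52800565  86.        ] [497.55288138 -72.9416893   80.        ] [474.20492638 -71.08467847  80.        ] [497.19636687 -73.25189219 136.        ]
slot 168.3921535852756 169.7406104153467 mark 175.4524766722865 pin -6.550637095545773 [490.9377278  -72.44532315 130.        ] [504.94409006 -74.05368711 130.        ] tool yaw 81.40257436291462
```

Picture 4 shows the collar with its open slot at (427,215), almost straight to the front, at about 169° in the world. The pin runs along about -7°. Next I'll look at the spring.

```bash
python3 -m inch '[[0,0,0,25,-40,0,1],[0,0,0,25,-40,0,1],[0,0,0,25,-40,0,1],[0,0,0,25,-40,-10,1],[0,0,0,25,-40,-30,1],[0,0,0,26,-37,-40,1],[0,0,0,0,0,0,1],[0,0,0,0,0,0,1]]'; cat > d.py <<'E'
from h import *
cs=[viewer.read_camera("wrist") for _ in range(4)]; c=cs[0]; c["color"]=np.mean([k["color"] for k in cs],0).astype(np.uint8)
pickle.dump(c,open('w3.pkl','wb'))
print(c["position"]); 
for r in look_for("spring","wrist")[:3]: print(r["score"],np.array(r["box"])*[640,400,640,400])
u,v=proj(c,[[588,-342,22]])[0].astype(int)
l,t=max(u-60,0),max(v-45,0)
save(cv2.resize(c["color"][t:t+90,l:l+120],None,fx=6.5,fy=6.5,interpolation=cv2.INTER_CUBIC),'5.png'); print(l,t)
E
python3 d.py
```

```text
t: 5.0
eef_pos: [648.9, -340.4, 84.9]
tcp_rot: [-3.139, -0.001, 1.42]
ft_force: [0.4, 0.7, 1.1]
opening: 1.003
[ 580.24603576 -329.83904444  255.82597672]
0.85 [284.288 114.8   326.08  155.2  ]
249 89
```

View pics/5.png

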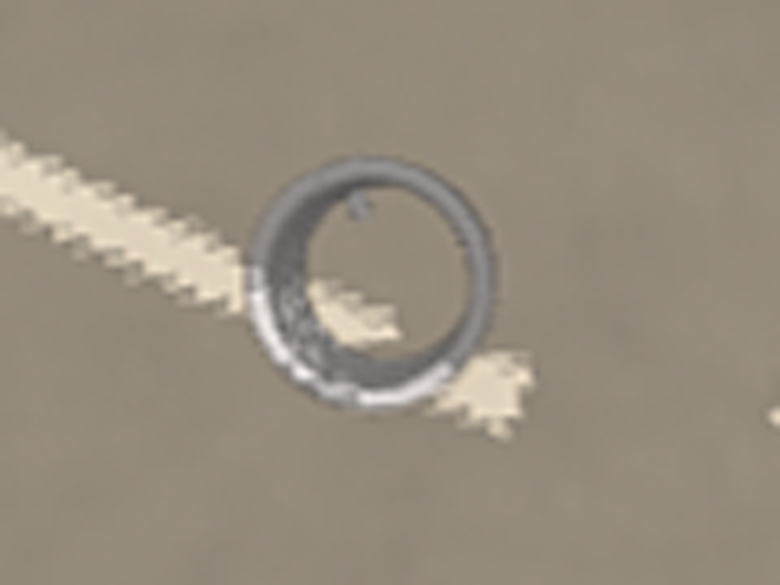

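Picture 5 shows the spring from above: its top ring is centred at about (372,282), and the tail is visible inside at the bottom, at (358,208).

```bash
python3 - <<'E'
from h import *
c=pickle.load(open('w3.pkl','rb'))
f=lambda p,z:at_z(c,[[249+(p[0]+.5)/6.5-.5,89+(p[1]+.5)/6.5-.5]],z)[0]
# depth based top ring
v,u=np.mgrid[105:165,275:335]; uv=np.c_[u.ravel(),v.ravel()]; P=at_d(c,uv); q=P[(P[:,2]>36)&(P[:,2]<50)]
print(len(q),q[:,2].mean(),cv2.minEnclosingCircle(q[:,:2].astype(np.float32)))
L,R,T,B=f((247,282),42),f((496,282),42),f((372,156),42),f((372,408),42); print(L,R,T,B); C=(L+R+T+B)/4
t=f((358,208),1); d=t-C; print(C,t,np.hypot(*d[:2]),np.degrees(np.arctan2(d[1],d[0])))
E
```

```text
437 43.29478099299957 ((586.1823120117188, -343.5899353027344), 12.869739532470703)
[ 583.51406364 -355.83907991   42.        ] [ 587.36144199 -330.54936015   42.        ] [ 573.15136203 -341.08190422   42.        ] [ 598.11304206 -345.27264355   42.        ]
[ 585.53497743 -343.18574696   42.        ] [ 577.52783577 -345.923854      1.        ] 8.462360647183173 -161.1214607749289
```

```bash
python3 -m inch '[[0,0,0,-32,-2,0,1],[0,0,0,-31,-1,0,1],[0,0,0,0,0,-25,1],[0,0,0,0,0,-25,1],[0,0,0,0,0,0,1],[0,0,0,0,0,0,1]]'
```

```text
t: 5.85
eef_pos: [586.4, -343.5, 37.9]
tcp_rot: [3.141, 0.0, 1.421]
ft_force: [0.9, -0.5, 0.2]
opening: 0.998
```

```bash
python3 -m inch '[[0,0,0,-0.5,0,-18,1],[0,0,0,0,0,-15,1],[0,0,0,0,0,0,1],[0,0,0,0,0,0,-1],[0,0,0,0,0,0,-1],[0,0,0,0,0,0,-1],[0,0,0,0,0,0,-1],[0,0,0,0,0,0,-1]]'
```

```text
t: 6.65
eef_pos: [585.6, -343.8, 4.0]
tcp_rot: [3.141, 0.0, 1.42]
ft_force: [0.0, -0.2, 0.8]
opening: 0.638
```

```bash
python3 -m inch '[[0,0,0,0,0,0,-1],[0,0,0,0,0,0,-1],[0,0,0,0,0,0,-1],[0,0,0,0,0,0,-1],[0,0,0,0,0,0,-1],[0,0,0,0,0,0,-1],[0,0,0,0,0,0,-1],[0,0,0,0,0,0,-1]]'
```

```text
t: 7.45
eef_pos: [585.6, -343.7, 3.7]
tcp_rot: [3.142, -0.0, 1.42]
ft_force: [0.1, -0.2, -0.1]
opening: 0.266
```

```bash
python3 -m inch '[[0,0,0,0,0,25,-1],[0,0,0,0,0,40,-1],[0,0,0,0,0,45,-1],[0,0,0,0,0,45,-1],[0,0,7,-14,40,5,-1],[0,0,7,-14,42,0,-1],[0,0,7,-14,42,0,-1],[0,0,0,-14,42,0,-1],[0,0,0,-14,42,0,-1],[0,0,0,-14,42,0,-1]]';python3 -m inch '[[0,0,0,-4,20,0,-1],[0,0,0,0,0,0,-1],[0,0,0,0,0,0,-1]]'
```

```text
t: 8.45
eef_pos: [500.7, -92.2, 163.8]
tcp_rot: [3.141, 0.0, 1.786]
ft_force: [-0.4, 0.4, 0.0]
opening: 0.264
t: 8.75
eef_pos: [497.9, -73.8, 163.9]
tcp_rot: [3.141, 0.0, 1.788]
ft_force: [0.4, -0.1, -0.3]
opening: 0.268
```

```bash
python3 - <<'E'
from h import *
cs=[viewer.read_camera("wrist") for _ in range(3)]; c=cs[0]; c["color"]=np.mean([k["color"] for k in cs],0).astype(np.uint8)
pickle.dump(c,open('w4.pkl','wb'))
print(proj(c,[[497.9,-73.8,204],[497.9,-73.8,160],[497.3,-73.3,136],[497.3,-73.3,86]]).round(1))
u,v=proj(c,[[497.9,-73.8,182]])[0].astype(int); l,t=u-60,max(v-70,0)
save(cv2.resize(c["color"][t:t+90,l:l+120],None,fx=6.5,fy=6.5,interpolation=cv2.INTER_CUBIC),'6.png'); print(l,t)
E
```

```text
[[323.2 276.6]
 [323.6 240.7]
 [324.7 226.7]
 [324.7 206.6]]
263 186
```

View pics/6.png

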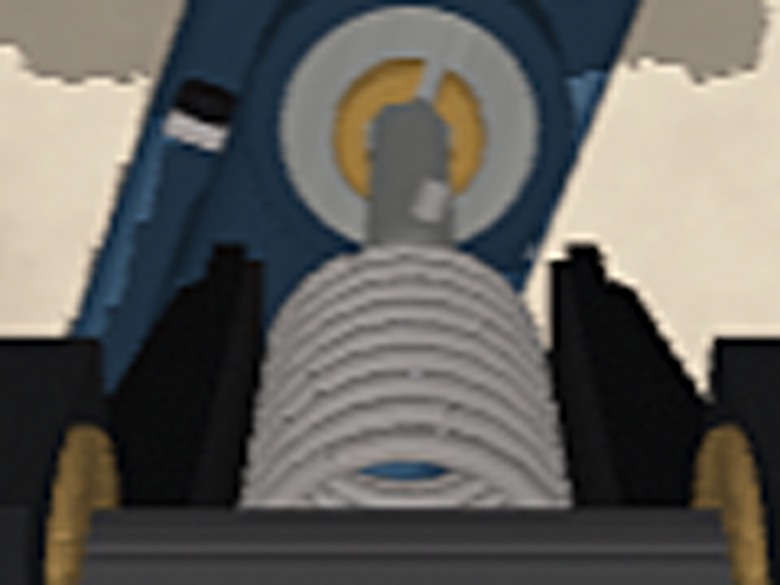

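Picture 6 shows the spring held straight between the jaws, and the plunger lies just ahead in the same column, at about 410 against 405. The slot is visible at (430,75). I'll lower it onto the plunger gently.

```bash
python3 -m inch '[[0,0,0,-0.5,0.2,-10,-1],[0,0,0,0,0,-10,-1],[0,0,0,0,0,-5,-1],[0,0,0,0,0,0,-1],[0,0,0,0,0,0,-1]]';python3 -m inch '[[0,0,0,0,0,-2,-1],[0,0,0,0,0,-2,-1],[0,0,0,0,0,-2,-1],[0,0,0,0,0,0,-1]]'
```

```text
t: 9.4
eef_pos: [497.0, -73.6, 138.5]
tcp_rot: [-3.141, -0.0, 1.787]
ft_force: [1.1, -0.2, -0.7]
opening: 0.261
t: 9.8
eef_pos: [496.9, -73.4, 132.5]
tcp_rot: [-3.141, -0.0, 1.787]
ft_force: [-0.0, -1.0, -0.5]
opening: 0.265
```

```bash
python3 -m inch '[[0,0,0,0,0,-2,-1],[0,0,0,0,0,-2,-1],[0,0,0,0,0,-2,-1],[0,0,0,0,0,0,-1]]';python3 -m inch '[[0,0,0,0,0,-3,-1],[0,0,0,0,0,-3,-1],[0,0,0,0,0,-3,-1],[0,0,0,0,0,0,-1],[0,0,0,0,0,0,-1]]'
```

```text
t: 10.2
eef_pos: [496.9, -73.5, 126.4]
tcp_rot: [-3.141, -0.0, 1.787]
ft_force: [-0.3, 0.6, -0.3]
opening: 0.264
t: 10.7
eef_pos: [497.0, -73.5, 117.6]
tcp_rot: [-3.141, -0.0, 1.787]
ft_force: [-0.5, -0.6, 0.5]
opening: 0.264
```

```bash
python3 -m inch '[[0,0,-8,0,0,-3,-1],[0,0,-8,0,0,-3,-1],[0,0,-8,0,0,-3,-1],[0,0,-8,0,0,-3,-1],[0,0,-8,0,0,-3,-1],[0,0,-8,0,0,-3,-1],[0,0,-3,0,0,-3,-1],[0,0,0,0,0,0,-1],[0,0,0,0,0,0,-1]]'
```

```text
t: 11.6
eef_pos: [497.1, -73.5, 96.8]
tcp_rot: [3.141, -0.0, 0.898]
ft_force: [1.4, 0.2, -0.4]
opening: 0.268
```

```bash
python3 -m inch '[[0,0,0,0,0,-3,-1],[0,0,0,0,0,-2,-1],[0,0,0,0,0,0,-1],[0,0,0,0,0,0,-1]]';python3 -m inch '[[0,0,0,0,0,-1,-1],[0,0,0,0,0,-1,-1],[0,0,0,0,0,-1,-1],[0,0,0,0,0,0,-1],[0,0,0,0,0,0,-1]]'
```

```text
t: 12.0
eef_pos: [497.0, -73.5, 91.7]
tcp_rot: [-3.141, -0.0, 0.897]
ft_force: [0.8, -0.6, 0.5]
opening: 0.265
t: 12.5
eef_pos: [497.0, -73.5, 88.7]
tcp_rot: [3.142, -0.0, 0.897]
ft_force: [0.7, -0.7, 0.1]
opening: 0.266
```

```bash
python3 -m inch '[[0,0,0,0,0,-1,-1],[0,0,0,0,0,-1,-1],[0,0,0,0,0,0,-1],[0,0,0,0,0,0,-1]]'; python3 - <<'E'
from h import *
print(state()["ft_force"],state()["moment"])
E
python3 -m inch '[[0,0,0,0,0,-1,-1],[0,0,0,0,0,-1,-1],[0,0,0,0,0,0,-1],[0,0,0,0,0,0,-1]]'
```

```text
t: 12.9
eef_pos: [497.1, -73.5, 86.7]
tcp_rot: [3.142, -0.0, 0.897]
ft_force: [0.7, 1.7, -0.5]
opening: 0.263
[ 0.66558429  1.67669388 -0.53253641] [ 0.23233121 -0.10698274 -0.02625845]
t: 13.3
eef_pos: [497.1, -73.5, 84.7]
tcp_rot: [-3.142, -0.0, 0.897]
ft_force: [-0.0, 2.7, 0.1]
opening: 0.262
```

```bash
python3 -m inch '[[0,0,0,0,0.4,0,-1],[0,0,0,0,0,-1,-1],[0,0,0,0,0,0,-1],[0,0,0,0,0,0,-1]]'; python3 -m inch '[[0,0,0,0,0,-1,-1],[0,0,0,0,0,-1,-1],[0,0,0,0,0,0,-1],[0,0,0,0,0,0,-1]]'
```

```text
t: 13.7
eef_pos: [497.0, -73.1, 83.6]
tcp_rot: [-3.141, 0.0, 0.897]
ft_force: [0.5, 0.5, 0.1]
opening: 0.261
t: 14.1
eef_pos: [497.0, -73.1, 81.7]
tcp_rot: [3.142, -0.0, 0.897]
ft_force: [-1.4, -0.4, 1.3]
opening: 0.263
```

```bash
python3 -m inch '[[0,0,0,0,0,0.8,-1],[0,0,0,0,0,0,0.2],[0,0,0,0,0,0,0.2],[0,0,0,0,0,0,0.2],[0,0,0,0,0,0,0.2],[0,0,0,0,0,0,0.2],[0,0,0,0,0,0,0.2]]'
```

```text
t: 14.8
eef_pos: [497.0, -73.1, 82.5]
tcp_rot: [-3.142, -0.0, 0.897]
ft_force: [0.8, 0.1, -0.2]
opening: 0.595
```

```bash
python3 -m inch '[[0,0,0,0,0,15,0.2],[0,0,0,0,0,30,0.2],[0,0,0,0,0,30,0.2],[0,0,8,30,-5,0,0.2],[0,0,8,35,-5,0,0.2],[0,0,8,0,0,0,0.2],[0,0,6,0,0,0,0.2],[0,0,0,0,0,0,0.2]]'; python3 - <<'E'
from h import *
cs=[viewer.read_camera("wrist") for _ in range(3)]; c=cs[0]; c["color"]=np.mean([k["color"] for k in cs],0).astype(np.uint8)
pickle.dump(c,open('w5.pkl','wb')); print(state()["eef_pos"],c["position"])
u,v=proj(c,[[497,-73.3,110]])[0].astype(int); l,t=u-60,max(v-45,0)
vv,uu=np.mgrid[t:t+90,l:l+120]; P=at_d(c,np.c_[uu.ravel(),vv.ravel()]); 
r=np.hypot(P[:,0]-497,P[:,1]+73.3); q=P[(r<15)&(r>9.5)&(P[:,2]>100)]; print(len(q),np.percentile(q[:,2],[10,50,90,98]),cv2.minEnclosingCircle(q[:,:2].astype(np.float32)))
s=P[(r>15)&(r<20)]; print('seat z',np.median(s[:,2]),len(s))
save(cv2.resize(c["color"][t:t+90,l:l+120],None,fx=6.5,fy=6.5,interpolation=cv2.INTER_CUBIC),'7.png')
E
```

```text
t: 15.6
eef_pos: [562.0, -83.1, 157.3]
tcp_rot: [-3.141, -0.0, 1.422]
ft_force: [0.0, -0.2, -0.8]
opening: 0.597
[561.90900069 -83.0788423  157.52126039] [492.98066162 -72.38722987 328.09717147]
582 [111.0312547  123.40875861 124.53345683 125.16176752] ((497.3135681152344, -73.83575439453125), 12.879487037658691)
seat z 80.74132102572493 826
```

View pics/7.png

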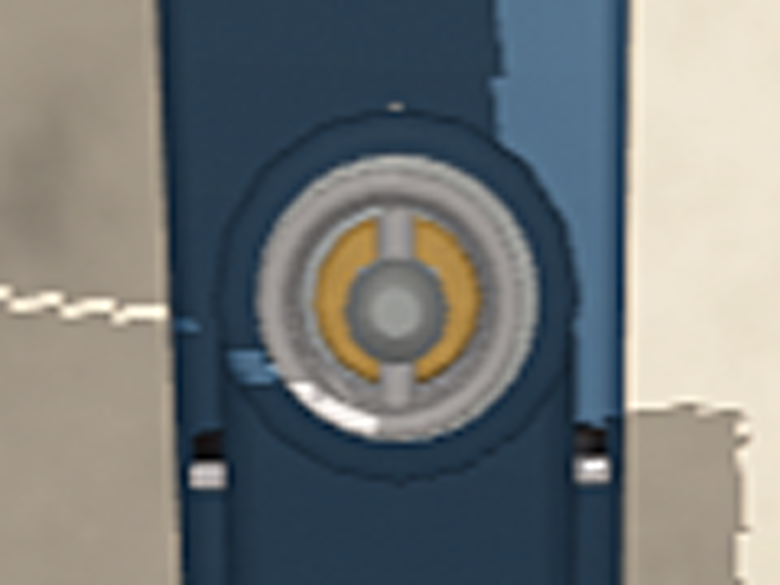

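Picture 7 shows the spring concentric round the plunger, with no tail on top of the collar. Its top measures 43.6 mm above the seat, so it is home. The pin, from (397,207) to (398,405), runs along about -8°. Next is the knob.

```bash
python3 -m inch '[[0,0,0,-5,-42,0,1],[0,0,0,-5,-42,0,1],[0,0,0,-5,-42,0,1],[0,0,0,-6,-42,-20,1],[0,0,0,-6,-43,-25,1],[0,0,0,0,-2,-25,1],[0,0,0,0,0,0,1],[0,0,0,0,0,0,1]]'; python3 - <<'E'
from h import *
cs=[viewer.read_camera("wrist") for _ in range(3)]; c=cs[0]; c["color"]=np.mean([k["color"] for k in cs],0).astype(np.uint8)
pickle.dump(c,open('w6.pkl','wb')); print(state()["eef_pos"],c["position"])
u,v=proj(c,[[466,-287,38]])[0].astype(int); l,t=u-60,max(v-45,0); print(l,t)
vv,uu=np.mgrid[t:t+90,l:l+120]; P=at_d(c,np.c_[uu.ravel(),vv.ravel()]); k=P[:,2]>34
q=P[k]; print(len(q),np.median(q[:,2]),cv2.minEnclosingCircle(q[:,:2].astype(np.float32)))
g=cv2.cvtColor(c["color"],cv2.COLOR_RGB2GRAY)[t:t+90,l:l+120].ravel(); ctr=np.median(q[:,:2],0)
w=k&(np.hypot(*(P[:,:2]-ctr).T)<14)&(g>100); W=at_z(c,np.c_[uu.ravel(),vv.ravel()][w],38); d=W[:,:2]-W[:,:2].mean(0)
x=np.linalg.svd(d)[2][0]; print(w.sum(),W.mean(0),'line angle',np.degrees(np.arctan2(x[1],x[0])),'ext',np.ptp(d@x))
save(cv2.resize(c["color"][t:t+90,l:l+120],None,fx=6.5,fy=6.5,interpolation=cv2.INTER_CUBIC),'8.png')
E
```

```text
t: 16.55
eef_pos: [535.1, -295.6, 87.9]
tcp_rot: [-3.141, -0.0, 1.419]
ft_force: [0.3, -0.6, 0.1]
opening: 0.999
[ 535.81872101 -295.45175503   89.0833335 ] [ 466.0727272  -284.84134229  258.71609424]
261 75
1872 38.33949774649764 ((471.8404235839844, -285.2690734863281), 17.072189331054688)
162 [ 469.82154721 -285.2066259    38.        ] line angle 60.5968283195979 ext 89.52390815331748
```

View pics/8.png

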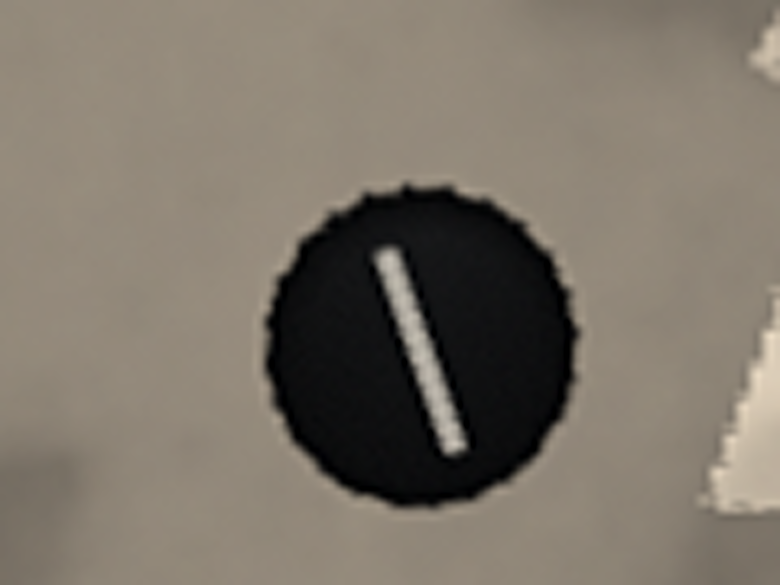

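Picture 8 shows the black knob from above, centred at (422,346), with its white line running from (388,250) to (456,452).

```bash
python3 - <<'E'
from h import *
c=pickle.load(open('w6.pkl','rb'))
f=lambda p,z:at_z(c,[[261+(p[0]+.5)/6.5-.5,75+(p[1]+.5)/6.5-.5]],z)[0]
a,b=f((388,250),38),f((456,452),38); d=b-a; print(a,b,np.degrees(np.arctan2(d[1],d[0])),np.linalg.norm(d))
E=[f(p,38) for p in((266,344),(578,344),(420,185),(420,507))]; print(np.mean(E,0),E[1]-E[0],E[3]-E[2])
c=pickle.load(open('w5.pkl','rb')); u,v=proj(c,[[497,-73.3,110]])[0].astype(int); l,t=u-60,max(v-45,0)
f=lambda p,z:at_z(c,[[l+(p[0]+.5)/6.5-.5,t+(p[1]+.5)/6.5-.5]],z)[0]
d=f((398,405),130)-f((397,207),130);print('pin',np.degrees(np.arctan2(d[1],d[0])),d, 'tip',f((397,312),136))
d=f((397,312),136)-f((396,105),80);print('mark',d,np.degrees(np.arctan2(d[1],d[0])))
m1=[f(p,80) for p in((192,420),(622,420))]; print(m1)
E
```

```text
[ 460.9143056  -287.02912276   38.        ] [ 482.59971311 -283.06502056   38.        ] 10.359315750780008 22.04475005733668
[ 471.15811001 -285.1058685    38.        ] [ 4.99983181 32.60309653  0.        ] [32.79443304 -5.02249538  0.        ]
pin -8.27953793045827 [18.1115589 -2.6355852  0.       ] tip [497.76210556 -73.14729383 136.        ]
mark [21.7688397  -3.15592489 56.        ] -8.248951729644384
[array([508.02308901, -99.68323032,  80.        ]), array([515.74282293, -48.45394501,  80.        ])]
```

```bash
python3 -m inch '[[0,0,8,-32,5,0,1],[0,0,8,-32,5,0,1],[0,0,8,0,0,0,1],[0,0,6.7,0,0,-20,1],[0,0,0,0,0,-20,1],[0,0,0,0,0,0,1],[0,0,0,0,0,0,1]]'
```

```text
t: 17.4
eef_pos: [471.6, -285.8, 48.5]
tcp_rot: [3.141, 0.001, 1.956]
ft_force: [-0.1, -1.3, -0.6]
opening: 1.0
```

```bash
python3 -m inch '[[0,0,0,0,0.5,-20,1],[0,0,0,0,0,-20,1],[0,0,0,0,0,-3.5,1],[0,0,0,0,0,0,-1],[0,0,0,0,0,0,-1],[0,0,0,0,0,0,-1],[0,0,0,0,0,0,-1],[0,0,0,0,0,0,-1],[0,0,0,0,0,0,-1],[0,0,0,0,0,0,-1]]'; python3 -m inch '[[0,0,0,0,0,0,-1],[0,0,0,0,0,0,-1],[0,0,0,0,0,0,-1],[0,0,0,0,0,0,-1],[0,0,0,0,0,0,-1],[0,0,0,0,0,0,-1]]'
```

```text
t: 18.4
eef_pos: [471.0, -285.5, 4.1]
tcp_rot: [3.142, -0.0, 1.956]
ft_force: [-0.0, 0.5, 0.2]
opening: 0.469
t: 19.0
eef_pos: [471.0, -285.5, 4.0]
tcp_rot: [-3.142, -0.0, 1.956]
ft_force: [0.1, -0.3, 0.6]
opening: 0.35
```

```bash
python3 -m inch '[[0,0,0,0,0,25,-1],[0,0,0,0,0,45,-1],[0,0,0,0,0,45,-1],[0,0,-6.2,0,0,45,-1],[0,0,-6.2,5,42,0,-1],[0,0,-6.2,5,42,0,-1],[0,0,0,5,43,0,-1],[0,0,0,5,43,0,-1],[0,0,0,6,42,0,-1],[0,0,0,0,0,0,-1]]'; python3 -m inch '[[0,0,0,0,0,0,-1],[0,0,0,0,0,0,-1]]'
```

```text
t: 20.0
eef_pos: [497.0, -69.6, 164.2]
tcp_rot: [-3.141, -0.001, 1.635]
ft_force: [-0.4, -0.1, -0.7]
opening: 0.349
t: 20.2
eef_pos: [497.0, -74.3, 164.0]
tcp_rot: [-3.142, 0.0, 1.631]
ft_force: [-0.5, -0.4, -0.7]
opening: 0.351
```

```bash
python3 - <<'E'
from h import *
cs=[viewer.read_camera("wrist") for _ in range(3)]; c=cs[0]; c["color"]=np.mean([k["color"] for k in cs],0).astype(np.uint8)
s=state(); print(s["eef_pos"],s["ft_force"])
u,v=proj(c,[s["eef_pos"]+np.array([0,0,30])])[0].astype(int); l,t=u-60,max(v-55,0); print(l,t)
f=lambda p:np.round((p-np.array([l,t])+.5)*6.5-.5)
print(f(proj(c,[s["eef_pos"]+np.array([0,0,34]),[497.4,-73.4,136],s["eef_pos"]+np.array([0,0,-4])])))
pickle.dump((c,l,t),open('w7.pkl','wb'))
save(cv2.resize(c["color"][t:t+90,l:l+120],None,fx=6.5,fy=6.5,interpolation=cv2.INTER_CUBIC),'9.png')
E
```

```text
[496.9269006  -74.59313251 163.95868694] [-0.31215641  1.07737927 -0.40434953]
262 211
[[399. 388.]
 [414. 114.]
 [401. 196.]]
```

View pics/9.png

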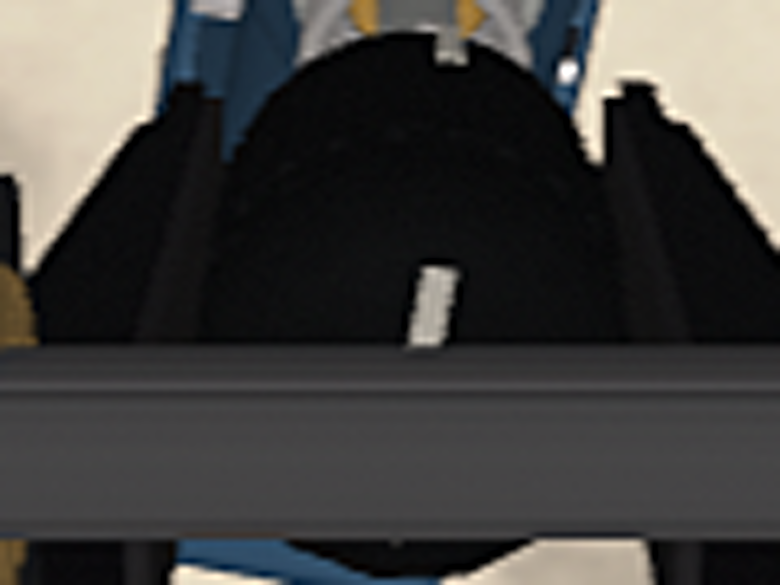

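Picture 9 shows the knob held square, with its white line from (420,340) to (440,268) pointing at the pin end at (450,45). I'll lower it in small steps and watch the force.

```bash
python3 -m inch '[[0,0,0,0.3,1.3,-10,-1],[0,0,0,0,0,-10,-1],[0,0,0,0,0,-2,-1],[0,0,0,0,0,0,-1],[0,0,0,0,0,0,-1]]';python3 -m inch '[[0,0,0,0,0,-1,-1],[0,0,0,0,0,-1,-1],[0,0,0,0,0,0,-1]]';python3 -m inch '[[0,0,0,0,0,-1,-1],[0,0,0,0,0,-1,-1],[0,0,0,0,0,0,-1]]'
```

```text
t: 20.85
eef_pos: [497.4, -72.3, 142.0]
tcp_rot: [-3.142, -0.0, 1.631]
ft_force: [-0.1, -0.4, 0.5]
opening: 0.349
t: 21.15
eef_pos: [497.3, -72.2, 140.1]
tcp_rot: [3.142, -0.0, 1.631]
ft_force: [0.4, 0.4, -0.3]
opening: 0.349
t: 21.45
eef_pos: [497.3, -72.2, 137.9]
tcp_rot: [-3.141, -0.0, 1.631]
ft_force: [0.1, -1.1, 0.2]
opening: 0.348
```

```bash
python3 -m inch '[[0,0,0,-0.1,-1,0,-1],[0,0,0,0,0,0,-1],[0,0,0,0,0,-1,-1],[0,0,0,0,0,0,-1]]';python3 -m inch '[[0,0,0,0,0,-1,-1],[0,0,0,0,0,-1,-1],[0,0,0,0,0,0,-1]]';python3 -m inch '[[0,0,0,0,0,-1,-1],[0,0,0,0,0,-1,-1],[0,0,0,0,0,0,-1]]'
```

```text
t: 21.85
eef_pos: [497.2, -73.2, 137.0]
tcp_rot: [-3.141, -0.0, 1.631]
ft_force: [0.4, 0.1, 0.6]
opening: 0.353
t: 22.15
eef_pos: [497.2, -73.2, 134.9]
tcp_rot: [-3.141, -0.0, 1.631]
ft_force: [0.0, -0.6, 0.6]
opening: 0.349
t: 22.45
eef_pos: [497.2, -73.2, 132.9]
tcp_rot: [-3.141, -0.0, 1.631]
ft_force: [-0.4, -0.9, -0.6]
opening: 0.352
```

```bash
python3 -m inch '[[0,0,0,0,0,-1.5,-1],[0,0,0,0,0,-1.5,-1],[0,0,0,0,0,-1.5,-1],[0,0,0,0,0,-1.5,-1],[0,0,0,0,0,0,-1]]';python3 -m inch '[[0,0,0,0,0,-1,-1],[0,0,0,0,0,-1,-1],[0,0,0,0,0,-1,-1],[0,0,0,0,0,-1,-1],[0,0,0,0,0,0,-1]]'
```

```text
t: 22.95
eef_pos: [497.2, -73.2, 126.8]
tcp_rot: [-3.141, -0.0, 1.631]
ft_force: [-0.2, -0.3, -0.1]
opening: 0.347
t: 23.45
eef_pos: [497.3, -73.2, 123.0]
tcp_rot: [3.142, -0.0, 1.631]
ft_force: [-0.5, 0.3, 1.0]
opening: 0.35
```

```bash
python3 -m inch '[[0,0,0,0,0,-1,-1],[0,0,0,0,0,-1,-1],[0,0,0,0,0,-1,-1],[0,0,0,0,0,-1,-1],[0,0,0,0,0,0,-1]]';python3 -m inch '[[0,0,0,0,0,-1,-1],[0,0,0,0,0,-1,-1],[0,0,0,0,0,-1,-1],[0,0,0,0,0,-1,-1],[0,0,0,0,0,0,-1]]'
```

```text
t: 23.95
eef_pos: [497.3, -73.2, 119.0]
tcp_rot: [-3.142, -0.0, 1.631]
ft_force: [-0.8, -0.1, 3.4]
opening: 0.35
t: 24.45
eef_pos: [497.3, -73.2, 115.0]
tcp_rot: [3.141, -0.0, 1.631]
ft_force: [-0.6, -0.2, 4.6]
opening: 0.351
```

```bash
python3 -m inch '[[0,0,0,0,0,-1,-1],[0,0,0,0,0,-1,-1],[0,0,0,0,0,0,-1],[0,0,0,0,0,0,-1]]';python3 -m inch '[[0,0,0,0,0,-0.5,-1],[0,0,0,0,0,0,-1],[0,0,0,0,0,0,-1]]'
```

```text
t: 24.85
eef_pos: [497.3, -73.2, 113.2]
tcp_rot: [3.141, 0.0, 1.631]
ft_force: [-0.8, -1.4, 5.7]
opening: 0.352
t: 25.15
eef_pos: [497.3, -73.2, 112.7]
tcp_rot: [3.141, 0.0, 1.631]
ft_force: [-1.3, -0.2, 6.5]
opening: 0.348
```

```bash
python3 -m inch '[[0,0,-6,0,0,-0.4,-1],[0,0,-6,0,0,0,-1],[0,0,-6,0,0,0,-1],[0,0,0,0,0,0,-1]]'; python3 -c "
from h import *
print(state()['ft_force'],state()['moment'])"
```

```text
t: 25.55
eef_pos: [497.6, -73.2, 112.4]
tcp_rot: [3.141, -0.0, 1.314]
ft_force: [0.1, 0.3, 7.5]
opening: 0.344
[0.06163129 0.28687589 7.52830163] [ 0.00666321 -0.00166996  0.06620379]
```

```bash
python3 -m inch '[[0,0,-7,0,0,0,-1],[0,0,-7,0,0,0,-1],[0,0,-7,0,0,0,-1],[0,0,-7,0,0,0,-1],[0,0,0,0,0,0,-1]]'; python3 -c "
from h import *
print(state()['ft_force'],state()['moment'])"; python3 -m inch '[[0,0,-7,0,0,0,-1],[0,0,-7,0,0,0,-1],[0,0,-6,0,0,0,-1],[0,0,-6,0,0,0,-1],[0,0,0,0,0,0,-1],[0,0,0,0,0,0,-1]]'; python3 -c "
from h import *
print(state()['ft_force'],state()['moment'])"
```

```text
t: 26.05
eef_pos: [497.7, -73.3, 112.4]
tcp_rot: [3.141, -0.001, 0.824]
ft_force: [0.5, 0.3, 7.5]
opening: 0.349
[0.51137887 0.32169207 7.50179341] [ 0.00394053  0.00774686 -0.01817637]
t: 26.65
eef_pos: [497.6, -72.9, 112.4]
tcp_rot: [3.141, -0.001, 0.374]
ft_force: [0.5, 2.1, 6.8]
opening: 0.349
[0.47309095 2.08916087 6.78733603] [ 0.39589447 -0.10375182  0.05063439]
```

```bash
python3 -m inch '[[0,0,-3.5,0,-0.2,0,-1],[0,0,0,0,0,0,-1],[0,0,0,0,0,0,-1]]'; python3 -c "
from h import *
print(state()['ft_force'],state()['moment'])"
```

```text
t: 26.95
eef_pos: [497.6, -72.9, 112.4]
tcp_rot: [-3.141, -0.001, 0.313]
ft_force: [1.1, 4.6, 6.9]
opening: 0.347
[1.14093992 4.58952603 6.88564968] [ 0.79218239 -0.12201423  0.03182895]
```

```bash
python3 -m inch '[[0,0,0,0,0.5,0,-1],[0,0,0,0,0,0,-1],[0,0,0,0,0,1,-1],[0,0,0,0,0,1,-1],[0,0,0,0,0,0,-1]]'; python3 -c "
from h import *
print(state()['ft_force'],state()['moment'])";  python3 -m inch '[[0,0,0,0,0,1,-1],[0,0,0,0,0,1,-1],[0,0,0,0,0,0,-1],[0,0,0,0,0,0,-1]]'; python3 -c "
from h import *
print(state()['ft_force'],state()['moment'])"
```

```text
t: 27.45
eef_pos: [497.6, -72.8, 114.4]
tcp_rot: [3.141, -0.001, 0.314]
ft_force: [0.8, 1.4, 5.9]
opening: 0.35
[0.78757918 1.36080884 5.91252859] [ 0.16015376 -0.06591151  0.06878119]
t: 27.85
eef_pos: [497.5, -72.8, 116.2]
tcp_rot: [3.141, -0.001, 0.314]
ft_force: [2.7, 3.4, 5.6]
opening: 0.353
[2.70492118 3.42124302 5.62914484] [ 0.43646939 -0.45059963 -0.0163458 ]
```

```bash
python3 -m inch '[[0,0,0,0,0,1,-1],[0,0,0,0,0,1,-1],[0,0,0,0,0,0,-1],[0,0,0,0,0,0,-1]]'; python3 -c "
from h import *
print(state()['ft_force'],state()['moment'])";  python3 -m inch '[[0,0,0,0,0,1,-1],[0,0,0,0,0,0.5,-1],[0,0,0,0,0,0,-1],[0,0,0,0,0,0,-1]]'; python3 -c "
from h import *
print(state()['ft_force'],state()['moment'])"
```

```text
t: 28.25
eef_pos: [497.5, -72.8, 118.3]
tcp_rot: [3.141, -0.001, 0.314]
ft_force: [3.4, 3.6, 4.2]
opening: 0.351
[3.3944833  3.64556125 4.16134444] [ 0.58190844 -0.73922695  0.05795017]
t: 28.65
eef_pos: [497.5, -72.8, 119.6]
tcp_rot: [-3.142, -0.001, 0.314]
ft_force: [4.2, 3.7, 1.6]
opening: 0.351
[4.15800891 3.74686421 1.60583285] [ 0.54260896 -0.83099719  0.03407548]
```

The upward force falls off near 36 mm above the seat, as it should if the pin is locked and the plunger is at its top stop. Letting go.

```bash
python3 -m inch '[[0,0,0,0,0,0,0.2],[0,0,0,0,0,0,0.2],[0,0,0,0,0,0,0.2],[0,0,0,0,0,0,0.2],[0,0,0,0,0,0,0.2],[0,0,0,0,0,0,0.2],[0,0,0,0,0,20,0.2],[0,0,0,0,0,30,0.2],[0,0,0,0,0,20,0.2],[0,0,0,0,0,0,0.2]]'; python3 -m inch '[[0,0,8,30,-5,0,0.2],[0,0,8,35,-5,0,0.2],[0,0,8,0,0,0,0.2],[0,0,8,0,0,0,0.2],[0,0,8,0,0,0,0.2],[0,0,8,0,0,0,0.2],[0,0,8,0,0,0,0.2],[0,0,8,0,0,0,0.2],[0,0,0,0,0,0,0.2],[0,0,0,0,0,0,0.2]]'; python3 - <<'E'
from h import *
cs=[viewer.read_camera("wrist") for _ in range(3)]; c=cs[0]; c["color"]=np.mean([k["color"] for k in cs],0).astype(np.uint8)
u,v=proj(c,[[497,-73.3,150]])[0].astype(int); l,t=u-60,max(v-45,0); print(l,t)
vv,uu=np.mgrid[t:t+90,l:l+120]; P=at_d(c,np.c_[uu.ravel(),vv.ravel()]); q=P[P[:,2]>145]
print('knob top z',len(q),np.median(q[:,2]),cv2.minEnclosingCircle(q[:,:2].astype(np.float32)))
pickle.dump((c,l,t),open('w8.pkl','wb'))
S=viewer.read_camera("side"); a,b=proj(S,[[497,-73,110]])[0].astype(int)
A=cv2.resize(c["color"][t:t+90,l:l+120],None,fx=5,fy=5,interpolation=cv2.INTER_CUBIC)
B=cv2.resize(S["color"][b-35:b+55,a-15:a+25],None,fx=5,fy=5,interpolation=cv2.INTER_CUBIC)
save(np.hstack([A,B]),'10.png')
E
```

```text
t: 29.65
eef_pos: [498.2, -73.1, 191.9]
tcp_rot: [3.139, -0.004, 0.314]
ft_force: [-0.1, -0.5, 1.7]
opening: 0.601
t: 30.65
eef_pos: [562.0, -82.9, 189.0]
tcp_rot: [-3.141, -0.0, 1.426]
ft_force: [0.3, 0.0, 0.3]
opening: 0.597
264 81
knob top z 2250 156.79662533443218 ((496.86785888671875, -73.55868530273438), 17.93777084350586)
```

View pics/10.png

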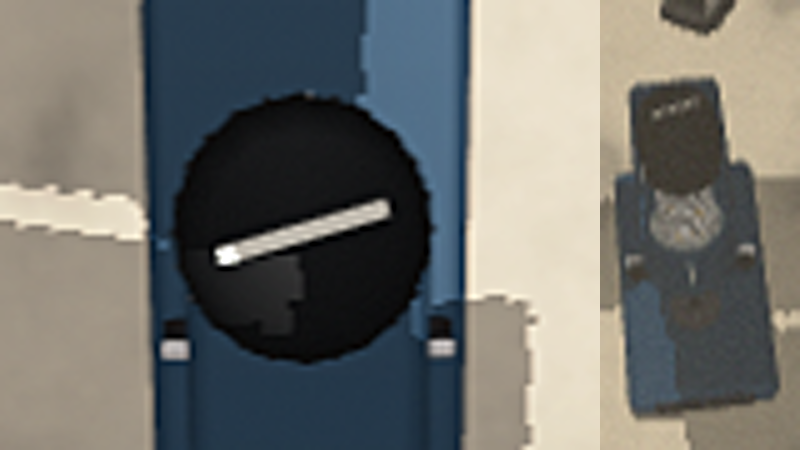

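Picture 10 shows:
- The knob is upright and concentric on the punch (left), with its line from (228,255) to (388,208), about 74° past the pin's direction.
- Its top reads 156.8 mm. That puts its lower face about 38 mm above the seat, which fits a locked pin with the plunger fully up. Unlocked it would be at 44 mm, and with the plunger down about 32 mm.
- On the right, the spring shows under the knob.

The arm is clear, so I'm handing in.

```bash
python3 -c "
from h import *
print(ticket.job_done())"
```

```text
the job is handed in; nothing more can be done
None
```

The spring and the black knob are back on the punch, and I handed the job in at about 31 s of the 72 s allowed; no verdict was reported.

**Spring:** I threaded it with the tail about 45° off the pin, turned it to the slot the camera showed at about 169°, and lowered it home. The highest force I read was under 3 N. Before the knob went on, its top measured about 43.6 mm above the seat and it stood on the axis.

**Knob:** I put it on over the pin and pressed it to about 28.5 mm above the seat with about 7.5 N. Then I turned it about 75° clockwise, raised it until the spring's push fell away, and released it.

**Last checks:**
- **Knob position:** it is within 1 mm of the axis, turned about 74° from its entry, with its lower face about 38 mm above the seat. That fits a locked pin and a raised plunger, but I inferred the plunger's height from this and did not see it directly.
- **Side force:** while turning and lifting, I read up to about 5.5 N sideways. It stayed gentle and the knob ended up centred.
- **Other items:** I never reached for or brushed the other items or the purple knob, but I did not measure them again at the end.

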